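# Feel along the sealing bar

### The arm

A 6-joint arm with a two-finger parallel gripper is mounted at the origin on the work surface. World frame = base frame: x ahead of the robot, y to its left, z up, the work surface at z = 0. Lengths are in m, angles in rad, forces in N, time in s.
With the tool pointing down it reaches from about 0.225 to 0.875 m from the base axis. Payload 3.4 kg.
Tool frame: the origin (TCP) lies between the finger pads; the fingertips stand 11 mm ahead of it and the grasp point (between the pads) lies 8 mm behind it; z points along the fingers, y is the line along which they close (so a half turn about z gives the same grasp; the last joint's range is limited). The gripper opens to 85 mm and grips with 20 to 120 N. Pads are 22 mm wide; open, the fingers measure 114 mm over their backs; the gripper's body (76 mm by 85 mm) begins 54 mm behind the grasp point. The pads swing forward as they close: fully open they stand 13 mm farther back than shut.
Start: joints at [-1.233, 0.276, 1.505, -0, 1.361, -0.121], TCP at [0.255, -0.516, 0.242] pointing down, gripper open.
Joint ranges: [-2.89, 2.89], [-0.75, 2.08], [0.22, 2.7], [-1.18, 4.32], [0.11, 2.71], [-2.7, 2.7]. Speed limits (rad/s): [2.57, 2.57, 3.14, 3.14, 3.14, 3.14].

### API

Orientations are given as a unit quaternion [w, x, y, z].
In Python, from rig import sensors, eyes, manip gives the robot as it stands.
- The arm moves only by the tool drive_tool, never from a script. Its argument "deltas" is a list of rows, each an object with "linear": the shift along the world's x, y, z in mm, a list of three; "twist": the turn about the world's z in degrees; "claw": the opening, from 0 (shut) to 1 (fully open). In form: [{"linear": [tx, ty, tz], "twist": twist, "claw": claw}, ...]. A call has 1 to 12 rows; each row is the pose to reach, as a shift and turn from the pose commanded when the call began; what a row does not reach only later rows make up. A row lasts 1/12 s, in which the tool goes at most 41.7 mm and 7.16 degrees, less where a joint would pass 70% of its speed; a pose out of reach is approached as far as the arm can. A call with a gripper value outside its range is refused whole. The fingers move at their own pace and stop on an object; "squeeze" is the grip in N (left out, the last holds). Time passes only in rows, so rows that repeat a pose let the fingers close. It gives the time, the measured TCP pose, the force, the opening and the grip force at its end, in the units of the state.
- sensors.get_state(): the state, without advancing time (a new reading comes with each control period).
- eyes.get_image(name): name is "side" or "top"; returns the picture (400x640x3 uint8, red, green, blue); there is no depth.
- eyes.camera_model(name): a dict with "intrinsics" (3x3 intrinsics, pixels), "R" (3x3) and "t" (3): a world point X has camera coordinates R X + t. Camera axes: x right, y down, z forward; pixel columns grow to the right and rows downward; lengths in m; the calibration is good to about 2 mm. A picture is of the moment at which its call begins. camera_model takes no time and is no camera call.
- manip.sign_off(): hands the job in; it is judged then, once.
The state is a dict: "clock": time; "qpos": joint angles; "qd": joint speeds; "effort": joint torques, N m; "position": TCP position; "ee_rot": TCP orientation; "contact_force": force on the tool from outside, world axes, zero at the start; "moment": the same for the moment, N m; "width": finger opening in m; "gripper_force": force on a finger pad.
Only numpy, scipy, OpenCV 4.12 (cv2) and the standard library are available. Lean on these libraries where they do the work, as an engineer would, in place of code of your own. Each camera call takes 0.05 s, during which the arm holds its last target. There are 200 camera calls.

### The job

Check the bag sealer's sealing bar for stuck residue: with the fingers shut, run the fingertips lightly along the top of its white facing from the end by the steel mug to the end by the tub, touching all five sections in turn, then come away and leave the bar sprung back up. The bar sits on soft springs: do not push it hard down or pull it up, and leave the mug, tub, jar and scraper where they are.

Things in the scene. Friction and masses are not known exactly. Their poses are not given: they have to be found in the camera images.
- machine: Grey countertop bag sealer, fixed, base 160 mm (x) by 360 mm (y), deck 58 mm high; origin on the table under the middle of the base. x points to its rear (away from the robot at yaw 0), y along its width. Lid folded right back behind it, under 80 mm high. The sealing bar runs along y over the front of the deck, its centre line at x = -35 mm.
- bar (a joint): Sprung sealing bar (steel, white facing 20 mm across, 260 mm long, top 92 mm above the table at rest, clear above the deck): 0 at rest, grows as it is pressed down (m), stop at 0.016; negative if pulled up. The whole bar sinks level, on springs of 0.4 N per mm (2 N at 5 mm, 5 N at 13 mm), and springs back when let go.
- pad0: End section at the machine's +y end, one of five equal sections of the bar's white facing, 20 mm across, 52 mm along the bar, thin dark lines between. Origin: centre of its top face (92 mm above the table at rest); y along the bar, z up. Moves down with the bar.
- pad1: Second section from the +y end, one of five equal sections of the bar's white facing, 20 mm across, 52 mm along the bar, thin dark lines between. Origin: centre of its top face (92 mm above the table at rest); y along the bar, z up. Moves down with the bar.
- pad2: Middle section, one of five equal sections of the bar's white facing, 20 mm across, 52 mm along the bar, thin dark lines between. Origin: centre of its top face (92 mm above the table at rest); y along the bar, z up. Moves down with the bar.
- pad3: Second section from the -y end, one of five equal sections of the bar's white facing, 20 mm across, 52 mm along the bar, thin dark lines between. Origin: centre of its top face (92 mm above the table at rest); y along the bar, z up. Moves down with the bar.
- pad4: End section at the machine's -y end, one of five equal sections of the bar's white facing, 20 mm across, 52 mm along the bar, thin dark lines between. Origin: centre of its top face (92 mm above the table at rest); y along the bar, z up. Moves down with the bar.
- mug: Loose open steel mug with a side handle, round, 86 mm wide, 100 mm high; origin at the centre of its underside. Stands on the table beside one end of the machine, its centre about 240 to 280 mm along y from the machine's origin, on either side; it marks the end of the bar to start from.
- tub: Loose food tub with a white lid, 118 x 98 mm, 72 mm high; origin at the centre of its underside. Stands beside the other end of the machine.
- jar: Loose closed jar, 56 mm wide, 80 mm high, on the table in front of the machine; origin at the centre of its underside.
- scraper: Loose scraper with a black handle, 200 mm long, lying flat in front of the machine; origin on its underside near the middle.
Things that resemble listed ones, but are neither listed nor needed, are in the scene too. Of the things shaped like the tub, the white one is meant. There is more than one size of the jar; the job needs the smaller.

How it is judged:
On the way, in this order (a step that is already met when the one before it is completed fails the run):
1. the fingers touch the bar's end section (the one nearest the mug) and not the second (((y of mug in the frame of machine above 0 m and contact force between the fingers and pad0 above 0.25 N and contact force between the fingers and pad1 below 0.05 N) or (y of mug in the frame of machine below 0 m and contact force between the fingers and pad4 above 0.25 N and contact force between the fingers and pad3 below 0.05 N))), for 0.06 s.
2. the fingers touch the bar's second section, and no longer the one before (((y of mug in the frame of machine above 0 m and contact force between the fingers and pad1 above 0.25 N and contact force between the fingers and pad0 below 0.05 N) or (y of mug in the frame of machine below 0 m and contact force between the fingers and pad3 above 0.25 N and contact force between the fingers and pad4 below 0.05 N))), for 0.06 s.
3. the fingers touch the bar's middle section, and no longer the one before (((y of mug in the frame of machine above 0 m and contact force between the fingers and pad2 above 0.25 N and contact force between the fingers and pad1 below 0.05 N) or (y of mug in the frame of machine below 0 m and contact force between the fingers and pad2 above 0.25 N and contact force between the fingers and pad3 below 0.05 N))), for 0.06 s.
4. the fingers touch the bar's fourth section, and no longer the one before (((y of mug in the frame of machine above 0 m and contact force between the fingers and pad3 above 0.25 N and contact force between the fingers and pad2 below 0.05 N) or (y of mug in the frame of machine below 0 m and contact force between the fingers and pad1 above 0.25 N and contact force between the fingers and pad2 below 0.05 N))), for 0.06 s.
5. the fingers touch the bar's last section (nearest the tub), and no longer the one before (((y of mug in the frame of machine above 0 m and contact force between the fingers and pad4 above 0.25 N and contact force between the fingers and pad3 below 0.05 N) or (y of mug in the frame of machine below 0 m and contact force between the fingers and pad0 above 0.25 N and contact force between the fingers and pad1 below 0.05 N))), for 0.06 s.
At the end, for the whole second after the job is handed in: All five sections were touched in turn from the mug's end to the tub's end, the bar is back within 2 mm of its rest height, and the mug, tub, jar and scraper are within 20 mm of where they stood, the first three upright (value of joint bar between -0.002 and 0.002 m and distance of each of mug, tub, jar, scraper from where it was at the start of the episode below 0.02 m and angle between each of mug, tub, jar's own z axis and vertical below 0.15 rad).
It fails at once if the bar is pushed hard, down more than 13 mm of its 16 mm of travel (value of joint bar above 0.013 m).
It fails at once if the bar is pulled up more than 4 mm above its rest height (value of joint bar below -0.004 m).
It fails at once if the mug, tub, jar or scraper is moved more than 20 mm or lifted (distance of any of mug, tub, jar, scraper from where it was at the start of the episode above 0.02 m).
It also fails if it takes over 42 s, if anything falls off the work surface, if the arm or the gripper's body presses on something with over 40 N, if the wrist force passes 120 N, or if a joint passes its speed limit or range.

## Working session

There is one attempt and no reset: what is moved stays moved. The work goes in short steps, Python scripts to look and compute and a tool call to move; the robot and the scene stay as the last step left them, time stands still between calls to the robot, and variables do not carry over. Pictures are saved under pics/ and viewed, at most 10 in all, crops included, and the job is handed in when it is done.

Besides the shell and the picture viewer there is one more tool, called after "Call:" as name(argument=value, ...), one argument or row to a line, values as JSON. drive_tool: Moves the arm, as the interface text tells. Its arguments: {"type":"object","properties":{"deltas":{"type":"array","items":{"type":"object","properties":{"linear":{"type":"array","items":{"type":"number"}},"twist":{"type":"number"},"claw":{"type":"number"}}}},"squeeze":{"type":"number"}},"required":["deltas"]}

```bash
mkdir -p pics; python3 - <<'E'
from rig import sensors, eyes
import cv2
for n in ("top","side"):
    cv2.imwrite(f"pics/{n}0.png",eyes.get_image(n)[:,:,::-1]); m=eyes.camera_model(n); print(n,m)
print(sensors.get_state())
E
```

```text
top {'intrinsics': array([[451.81170768,   0.        , 320.22213376],
       [  0.        , 451.81170768, 197.46656724],
       [  0.        ,   0.        ,   1.        ]]), 'R': array([[-0.00813711, -0.99991867, -0.00982047],
       [-0.99370468,  0.00918313, -0.11165424],
       [ 0.11173534,  0.0088501 , -0.99369859]]), 't': array([0.04405082, 0.49360833, 1.19402344])}
side {'intrinsics': array([[477.04968416,   0.        , 323.39657999],
       [  0.        , 477.04968416, 198.54053882],
       [  0.        ,   0.        ,   1.        ]]), 'R': array([[-0.97264208, -0.23176059, -0.01595057],
       [-0.11300485,  0.53200776, -0.83916485],
       [ 0.20297117, -0.81440455, -0.5436432 ]]), 't': array([0.47441227, 0.11887701, 1.29995822])}
{'clock': 0.1, 'qpos': array([-1.23303101e+00,  2.76544155e-01,  1.50603310e+00, -6.15854557e-06,
        1.36070614e+00, -1.20999150e-01]), 'qd': array([ 0.00064179, -0.00190118, -0.00116043,  0.00120233, -0.00117447,
        0.00012856]), 'effort': array([ 1.63211513e-03, -4.17698157e+01, -2.46405047e+01, -9.16372778e-05,
        5.73500904e-03,  9.15562964e-06]), 'position': array([ 0.2544713 , -0.51510482,  0.24150854]), 'ee_rot': array([-8.40086358e-04,  9.73806551e-01,  2.27376529e-01, -9.44381503e-05]), 'contact_force': array([ 0.62974143, -0.34630512,  0.31558057]), 'moment': array([ 0.01158323, -0.01053561,  0.04982305]), 'gripper_force': 0.0, 'width': 0.08585648081425537}
```

View pics/top0.png

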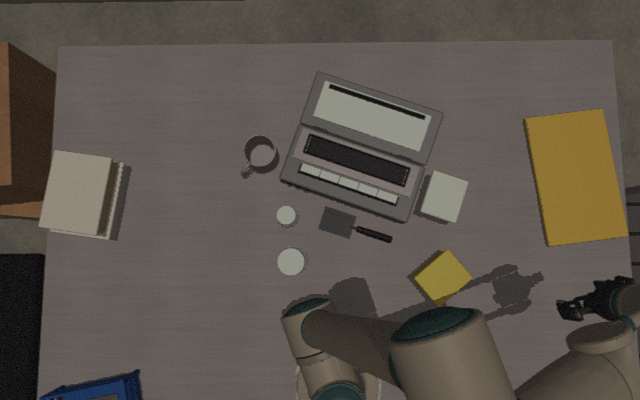

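View pics/side0.png

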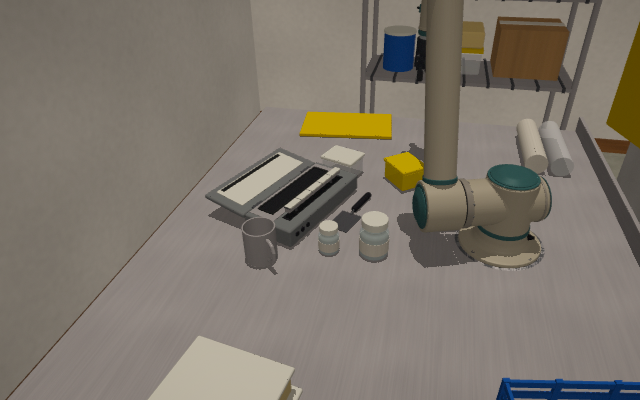

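The top view shows the machine at about (360,145). The white bar runs from (300,168) at the mug end to (398,202) at the tub end. Things that could be mistaken for it:
- **For the bar:** the white lid panel (370,115), the black strip (355,160), and the tub lid (443,196).
- **For the tub:** the yellow block (443,277).
- **For the jar:** the bigger jar (291,262); the smaller one is at (286,216).

The mug is at (262,153).

```bash
cat > h.py <<'E'
import numpy as np, cv2
from rig import eyes
def ray(n,uv,z):
    m=eyes.camera_model(n); R,t=m["R"],m["t"]; c=-R.T@t
    d=R.T@np.linalg.inv(m["intrinsics"])@np.array([*uv,1.]); return c+d*(z-c[2])/d[2]
def proj(n,X):
    m=eyes.camera_model(n); p=m["intrinsics"]@(m["R"]@np.asarray(X)+m["t"]); return p[:2]/p[2]
E
python3 - <<'E'
from h import *
im=cv2.imread("pics/top0.png")
roi=np.zeros(im.shape[:2],np.uint8); cv2.fillPoly(roi,[np.array([[292,162],[302,157],[405,190],[402,212],[292,178]])],255)
g=im.min(2); mask=((g>140)&(roi>0)).astype(np.uint8)*255
mask=cv2.morphologyEx(mask,cv2.MORPH_CLOSE,np.ones((3,3)))
cs=max(cv2.findContours(mask,0,2)[0],key=cv2.contourArea)
pts=np.array([ray("top",p[0],.092)[:2] for p in cs],np.float32)
r=cv2.minAreaRect(pts*1000); print("top rect mm",r); b=cv2.boxPoints(r); print(b)
print("px",cv2.boundingRect(cs))
for uv,z in [((262,146),.1),((286,216),.08),((443,196),.072)]: print(uv,ray("top",uv,z))
c=np.array(r[0])/1000; u=None
e=[(b[i]+b[(i+1)%4])/2000 for i in range(4)]
L=[np.linalg.norm(b[i]-b[(i+1)%4]) for i in range(4)]
es=[e[i] for i in range(4) if L[i]==min(L) or L[i]<60]; print("ends",es)
s=cv2.imread("pics/side0.png")
for q in es:
    for I,n in ((im,"top"),(s,"side")):
        p=proj(n,[*q,.092]); print(n,p); cv2.circle(I,tuple(int(round(v*1)) for v in p),1,(0,0,255),-1)
a=cv2.resize(im[125:235,230:480],None,fx=3,fy=3,interpolation=2); d=cv2.resize(s[130:280,190:440],None,fx=1.8,fy=1.8)
d=cv2.copyMakeBorder(d,0,0,0,a.shape[1]-d.shape[1],0)
cv2.imwrite("pics/crop.png",np.vstack([a,d])[:600])
E
```

```text
top rect mm ((481.2136535644531, -134.07266235351562), (0.0, 0.0), 0.0)
[[ 481.21365 -134.07266]
 [ 481.21365 -134.07266]
 [ 481.21365 -134.07266]
 [ 481.21365 -134.07266]]
px (388, 199, 1, 1)
(262, 146) [0.62086595 0.18824746 0.1       ]
(286, 216) [0.44084076 0.12792418 0.08      ]
(443, 196) [ 0.48989612 -0.2798955   0.072     ]
ends [array([ 0.48121366, -0.13407266], dtype=float32), array([ 0.48121366, -0.13407266], dtype=float32), array([ 0.48121366, -0.13407266], dtype=float32), array([ 0.48121366, -0.13407266], dtype=float32)]
top [388.00000146 199.00000316]
side [335.17507115 171.02273519]
top [388.00000146 199.00000316]
side [335.17507115 171.02273519]
top [388.00000146 199.00000316]
side [335.17507115 171.02273519]
top [388.00000146 199.00000316]
side [335.17507115 171.02273519]
```

View pics/crop.png

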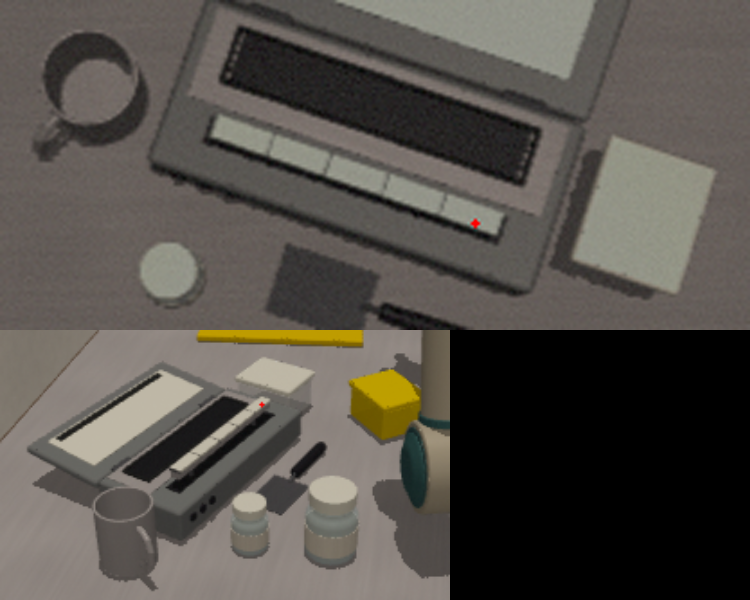

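The crop confirms the bar: five white sections with thin dark lines, from crop (212,128) to (503,225), with the mug at the left end. The red test point lies on the bar in both views, so the height agrees. My threshold was too high, so I'll redo it with Otsu.

```bash
python3 - <<'E'
from h import *
im=cv2.imread("pics/top0.png")
roi=np.zeros(im.shape[:2],np.uint8); cv2.fillPoly(roi,[np.array([[297,160],[302,160],[402,192],[399,208],[294,176]])],255)
g=cv2.GaussianBlur(im[:,:,1],(3,3),0); t,_=cv2.threshold(g[roi>0].reshape(-1,1),0,255,cv2.THRESH_OTSU); t=max(t,0)
mask=((g>t+15)&(roi>0)).astype(np.uint8)*255
mask=cv2.morphologyEx(mask,cv2.MORPH_CLOSE,np.ones((3,3)))
cs=max(cv2.findContours(mask,0,2)[0],key=cv2.contourArea)
print(t,np.median(g[mask>0]),cv2.boundingRect(cs))
pts=np.array([ray("top",p[0],.092)[:2] for p in cs],np.float32)*1000
r=cv2.minAreaRect(pts); print(r); b=cv2.boxPoints(r).round(1); print(b.tolist())
E
```

```text
105.0 147.0 (301, 164, 96, 38)
((524.8892822265625, -33.52227783203125), (255.76480102539062, 18.879953384399414), 70.18245697021484)
[[472.70001220703125, -150.60000610351562], [490.3999938964844, -157.0], [577.0999755859375, 83.5999984741211], [559.4000244140625, 90.0]]
```

Bar centre is (525, -33.5) mm and its axis toward the mug is (0.339, 0.941). The measured size is about 258 x 21 mm, which matches. Mug is on the +y side at (621, 188). The path goes from (563, 72) to (487, -139). I'll approach high with the fingers shut and twist +44°.

Call:
drive_tool(
  deltas=[
    {"linear": [10,20,0],"twist": 2,"claw": 0},
    {"linear": [25,48,0],"twist": 4,"claw": 0},
    {"linear": [40,76,0],"twist": 7,"claw": 0},
    {"linear": [55,105,0],"twist": 10,"claw": 0},
    {"linear": [70,133,0],"twist": 13,"claw": 0},
    {"linear": [85,161,0],"twist": 16,"claw": 0},
    {"linear": [100,190,0],"twist": 19,"claw": 0},
    {"linear": [115,218,0],"twist": 22,"claw": 0},
    {"linear": [130,247,0],"twist": 25,"claw": 0},
    {"linear": [145,275,0],"twist": 28,"claw": 0},
    {"linear": [160,304,0],"twist": 31,"claw": 0},
    {"linear": [170,323,0],"twist": 33,"claw": 0},
  ],
  squeeze=20,
)

```text
clock: 1.1
position: [0.4251, -0.1898, 0.2421]
ee_rot: [-0.001, 0.868, 0.496, 0.0]
contact_force: [-1.1, -0.3, -0.1]
width: -0.0002
gripper_force: 0.0
```

Call:
drive_tool(
  deltas=[
    {"linear": [10,18,0],"twist": 2,"claw": 0},
    {"linear": [25,46,0],"twist": 4,"claw": 0},
    {"linear": [40,75,0],"twist": 6,"claw": 0},
    {"linear": [55,103,0],"twist": 8,"claw": 0},
    {"linear": [70,132,0],"twist": 9,"claw": 0},
    {"linear": [85,160,0],"twist": 10,"claw": 0},
    {"linear": [100,190,0],"twist": 11,"claw": 0},
    {"linear": [115,220,0],"twist": 11,"claw": 0},
    {"linear": [130,248,0],"twist": 11,"claw": 0},
    {"linear": [138,264,-20],"twist": 11,"claw": 0},
    {"linear": [138,264,-50],"twist": 11,"claw": 0},
    {"linear": [138,264,-80],"twist": 11,"claw": 0},
  ],
)

```text
clock: 2.1
position: [0.5636, 0.0729, 0.1617]
ee_rot: [0.001, 0.817, 0.577, 0.001]
contact_force: [-0.1, -0.2, -0.1]
width: -0.0003
gripper_force: 0.0
```

Call:
drive_tool(
  deltas=[
    {"linear": [0,0,-20],"twist": 0,"claw": 0},
    {"linear": [0,0,-38],"twist": 0,"claw": 0},
    {"linear": [0,0,-45],"twist": 0,"claw": 0},
    {"linear": [0,0,-48],"twist": 0,"claw": 0},
    {"linear": [0,0,-48],"twist": 0,"claw": 0},
  ],
)

```text
clock: 2.52
position: [0.5625, 0.0714, 0.114]
ee_rot: [-0.0, 0.818, 0.576, -0.0]
contact_force: [-0.4, 0.6, 0.9]
width: 0.0001
gripper_force: 0.0
```

```bash
python3 - <<'E'
from h import *
from rig import sensors
print(sensors.get_state()["position"],sensors.get_state()["contact_force"])
s=eyes.get_image("side")[:,:,::-1].copy(); t=eyes.get_image("top")[:,:,::-1].copy()
a=cv2.resize(s[130:230,230:400],None,fx=4,fy=4,interpolation=2)[:400,:680]; b=cv2.resize(t[130:230,260:420],None,fx=2,fy=2)
b=cv2.copyMakeBorder(b,0,0,0,680-320,0); cv2.imwrite("pics/close.png",np.vstack([a,b]))
E
```

```text
[0.5625499  0.07137919 0.11400606] [-0.38546901  0.63937029  0.85523706]
```

View pics/close.png

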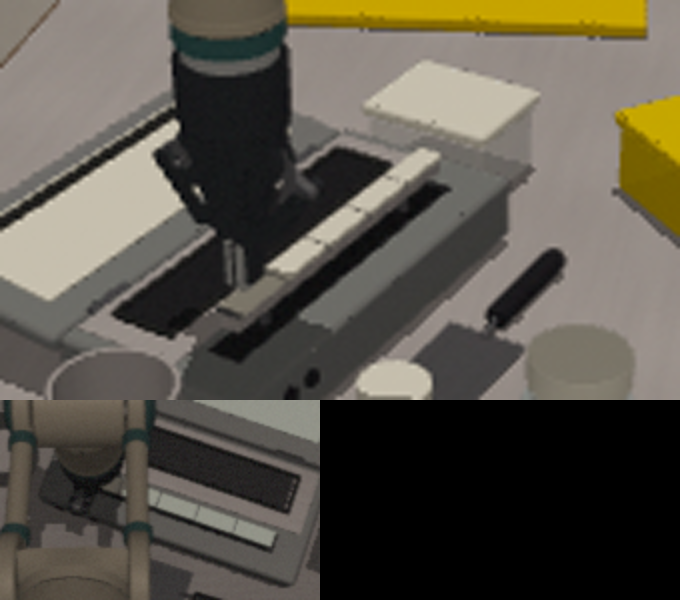

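The fingertips hang just above the mug-end section, at side-crop (240,290), with nothing else touched. I'll check the bar's measured outline against the side view as well.

```bash
python3 - <<'E'
from h import *
f=lambda p:((proj("side",p)-[230,130])*4).round(0)
u=np.array([.339,.941]);v=np.array([.941,-.339]);c=np.array([.525,-.0335])
for a in (.13,-.13):
    for b in (-.01,.01): print(a,b,f([*(c+a*u+b*v),.092]))
print("tip",f([.5625,.0714,.103]),f([.5625,.0714,.092]))
d=np.array([.5625,.0714])-c; print(d@u,d@v)
E
```

```text
0.13 -0.01 [236. 315.]
0.13 0.01 [213. 306.]
-0.13 -0.01 [438. 154.]
-0.13 0.01 [416. 147.]
tip [240. 284.] [241. 298.]
0.11142339999999999 -0.0002736000000000266
```

Both views agree to about 1 px. Now a gentle descent to roughly 5 mm deflection.

Call:
drive_tool(
  deltas=[
    {"linear": [0,0,-4],"twist": 0,"claw": 0},
    {"linear": [0,0,-7],"twist": 0,"claw": 0},
    {"linear": [0,0,-10],"twist": 0,"claw": 0},
    {"linear": [0,0,-12],"twist": 0,"claw": 0},
    {"linear": [0,0,-14],"twist": 0,"claw": 0},
    {"linear": [0,0,-16],"twist": 0,"claw": 0},
    {"linear": [0,0,-16],"twist": 0,"claw": 0},
    {"linear": [0,0,-16],"twist": 0,"claw": 0},
    {"linear": [0,0,-16],"twist": 0,"claw": 0},
  ],
)

```text
clock: 3.37
position: [0.5626, 0.0714, 0.0985]
ee_rot: [0.0, 0.818, 0.576, -0.0]
contact_force: [-0.6, -0.5, 1.7]
width: -0.0
gripper_force: 0.9
```

```bash
python3 - <<'E'
from h import *
from rig import sensors
s=eyes.get_image("side")[:,:,::-1].copy()
print(sensors.get_state()["position"],sensors.get_state()["contact_force"])
cv2.imwrite("pics/touch.png",cv2.resize(s[130:230,230:400],None,fx=4,fy=4,interpolation=2))
# vertical shift of the bar's far end vs start picture
a=cv2.imread("pics/side0.png")[160:205,300:345]; b=s[160:205,300:345]
print(cv2.phaseCorrelate(a[:,:,1].astype(float),b[:,:,1].astype(float)))
E
```

```text
[0.56262943 0.07138473 0.098488  ] [-0.62140838 -0.51932902  2.00017413]
((0.6013025634333928, 0.7640768476741151), 0.7828392569416394)
```

View pics/touch.png

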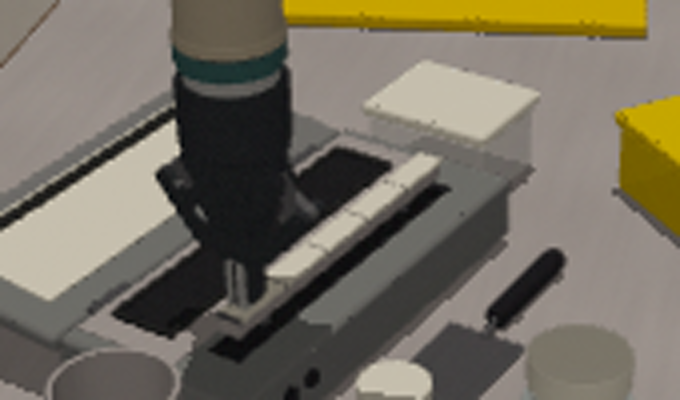

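The tip rests on the end section at crop (238,315) and the bar has sunk about 1 px, at about 2 N. Now the sweep.

Call:
drive_tool(
  deltas=[
    {"linear": [-1,-3,0],"twist": 0,"claw": 0},
    {"linear": [-3.2,-9,0],"twist": 0,"claw": 0},
    {"linear": [-5.4,-15,0],"twist": 0,"claw": 0},
    {"linear": [-7.6,-21,0],"twist": 0,"claw": 0},
    {"linear": [-9.7,-27,0],"twist": 0,"claw": 0},
    {"linear": [-11.9,-33,0],"twist": 0,"claw": 0},
    {"linear": [-14,-39,0],"twist": 0,"claw": 0},
    {"linear": [-16.2,-45,0],"twist": 0,"claw": 0},
    {"linear": [-18.4,-51,0],"twist": 0,"claw": 0},
    {"linear": [-20.5,-57,0],"twist": 0,"claw": 0},
    {"linear": [-22.7,-63,0],"twist": 0,"claw": 0},
    {"linear": [-25.2,-70,0],"twist": 0,"claw": 0},
  ],
)

```text
clock: 4.42
position: [0.5372, 0.0009, 0.0983]
ee_rot: [-0.0, 0.818, 0.576, 0.0]
contact_force: [-0.3, 1.5, 2.9]
width: 0.0002
gripper_force: 0.9
```

Call:
drive_tool(
  deltas=[
    {"linear": [-1,-3,0],"twist": 0,"claw": 0},
    {"linear": [-3.2,-9,0],"twist": 0,"claw": 0},
    {"linear": [-5.4,-15,0],"twist": 0,"claw": 0},
    {"linear": [-7.6,-21,0],"twist": 0,"claw": 0},
    {"linear": [-9.7,-27,0],"twist": 0,"claw": 0},
    {"linear": [-11.9,-33,0],"twist": 0,"claw": 0},
    {"linear": [-14,-39,0],"twist": 0,"claw": 0},
    {"linear": [-16.2,-45,0],"twist": 0,"claw": 0},
    {"linear": [-18.4,-51,0],"twist": 0,"claw": 0},
    {"linear": [-20.5,-57,0],"twist": 0,"claw": 0},
    {"linear": [-22.7,-63,0],"twist": 0,"claw": 0},
    {"linear": [-25.2,-70,0],"twist": 0,"claw": 0},
  ],
)

```text
clock: 5.42
position: [0.512, -0.0691, 0.0983]
ee_rot: [-0.0, 0.818, 0.576, 0.0]
contact_force: [0.8, 2.2, 0.9]
width: 0.0004
gripper_force: 0.9
```

Call:
drive_tool(
  deltas=[
    {"linear": [-1,-3,0],"twist": 0,"claw": 0},
    {"linear": [-3.2,-9,0],"twist": 0,"claw": 0},
    {"linear": [-5.4,-15,0],"twist": 0,"claw": 0},
    {"linear": [-7.6,-21,0],"twist": 0,"claw": 0},
    {"linear": [-9.7,-27,0],"twist": 0,"claw": 0},
    {"linear": [-11.9,-33,0],"twist": 0,"claw": 0},
    {"linear": [-14,-39,0],"twist": 0,"claw": 0},
    {"linear": [-16.2,-45,0],"twist": 0,"claw": 0},
    {"linear": [-18.4,-51,0],"twist": 0,"claw": 0},
    {"linear": [-20.5,-57,0],"twist": 0,"claw": 0},
    {"linear": [-22.7,-63,0],"twist": 0,"claw": 0},
    {"linear": [-25.2,-70,0],"twist": 0,"claw": 0},
  ],
)

```text
clock: 6.42
position: [0.4868, -0.1391, 0.0983]
ee_rot: [-0.0, 0.818, 0.576, 0.0]
contact_force: [0.1, 2.2, 2.3]
width: 0.0002
gripper_force: 0.9
```

```bash
python3 - <<'E'
from h import *
s=eyes.get_image("side")[:,:,::-1].copy()
cv2.imwrite("pics/end.png",cv2.resize(s[130:230,230:400],None,fx=4,fy=4,interpolation=2))
E
```

```text
(no output)
```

View pics/end.png

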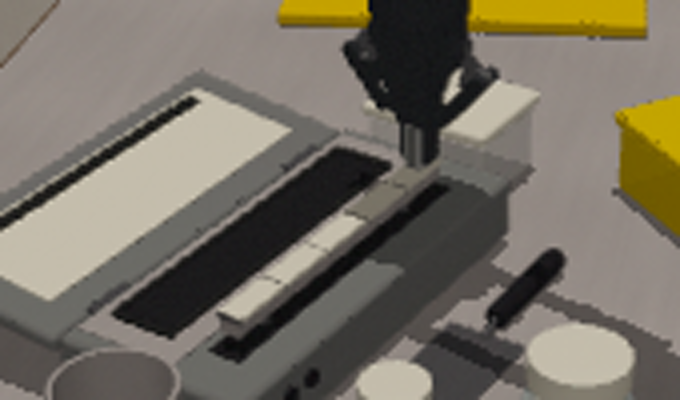

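The fingertips are on the tub-end section at crop (418,165), and everything else is undisturbed. Lifting straight up, gently at first.

Call:
drive_tool(
  deltas=[
    {"linear": [0,0,0],"twist": 0,"claw": 0},
    {"linear": [0,0,2],"twist": 0,"claw": 0},
    {"linear": [0,0,4],"twist": 0,"claw": 0},
    {"linear": [0,0,7],"twist": 0,"claw": 0},
    {"linear": [0,0,12],"twist": 0,"claw": 0},
    {"linear": [0,0,25],"twist": 0,"claw": 0},
    {"linear": [0,0,45],"twist": 0,"claw": 0},
    {"linear": [0,0,70],"twist": 0,"claw": 0},
    {"linear": [0,0,95],"twist": 0,"claw": 0},
    {"linear": [0,0,115],"twist": 0,"claw": 0},
    {"linear": [0,0,120],"twist": 0,"claw": 0},
    {"linear": [0,0,120],"twist": 0,"claw": 0},
  ],
)

```text
clock: 7.47
position: [0.488, -0.1387, 0.22]
ee_rot: [0.002, 0.818, 0.576, 0.001]
contact_force: [0.6, 0.1, -0.5]
width: 0.0002
gripper_force: 0.0
```

```bash
python3 - <<'E'
from h import *
s=eyes.get_image("side")[:,:,::-1].copy()
cv2.imwrite("pics/fin.png",s)
a=cv2.imread("pics/side0.png")
for n,(y0,y1,x0,x1) in dict(bar=(185,215,280,315),mug=(215,270,238,285),jar=(218,258,315,342),scr=(190,232,330,375),tub=(145,180,318,366)).items():
    print(n,cv2.phaseCorrelate(a[y0:y1,x0:x1,1].astype(float),s[y0:y1,x0:x1,1].astype(float)))
E
```

```text
bar ((-0.014563828552653035, 0.01827253111956395), 1.0041896872785547)
mug ((0.0022526483610256776, -0.01731860485770298), 1.0072106502091194)
jar ((0.48438258013845825, -0.021873553313088934), 0.9943231010592353)
scr ((0.4027190216887391, 0.4329562967532148), 0.8696827743815718)
tub ((0.07397759839794915, -0.058504715862856216), 0.8345985257668608)
```

View pics/fin.png

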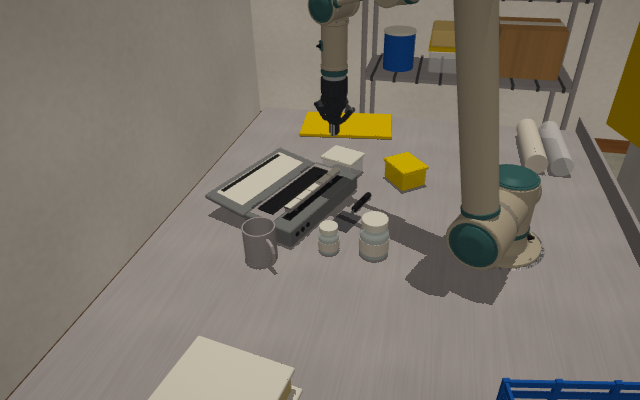

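The bar is back up (0.02 px shift), the arm is clear above it, and all objects are where they stood.

```bash
python3 -c "
from rig import manip; print(manip.sign_off())"
```

```text
the job is handed in; nothing more can be done
None
```

I ran the shut fingertips along all five sections, from the mug's end to the tub's end, at about 2 N. I then lifted clear with the bar sprung back up and nothing else moved, and handed the job in; no verdict came back.

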